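# Set one dose knob on a crowded perfume dosing console

## Robot

A 6-joint arm with a two-finger parallel gripper is mounted at the origin on the work surface. World frame = base frame: x ahead of the robot, y to its left, z up, the work surface at z = 0. Lengths are in mm, angles in rad, forces in N, time in s.
With the tool pointing down it reaches from about 300 to 775 mm from the base axis. Payload 14.6 kg.
Tool frame: the origin (TCP) lies on the centre line of the jaws, within the pads' length; the fingertips stand 19 mm ahead of it and the grasp point (between the pads) is the TCP (bot.tip_reach is the distance from the TCP to the fingertips, in mm); y points along the fingers, x is the direction in which the jaws open and shut, and the axes are right-handed (so a half turn about y gives the same grasp; the last joint's range is limited). The gripper opens to 85 mm and grips with 20 to 120 N. Pads are 22 mm wide; open, the fingers measure 114 mm over their backs; the gripper's body (76 mm by 85 mm) begins 54 mm behind the grasp point. The pads swing forward as they close: fully open they stand 13 mm farther back than shut.
Start: joints at [-1.173, 0.3, 1.521, -0, 1.321, -0.067], TCP at [246.526, -491.645, 250.281] pointing down, gripper open.
Joint ranges: [-3.03, 3.03], [-0.79, 2.21], [0.23, 2.52], [-1.04, 4.18], [0, 3.07], [-2.55, 2.55]. Speed limits (rad/s): [2.22, 2.22, 2.57, 3.14, 3.14, 3.14].

## Interface

Orientations are given as a unit quaternion [w, x, y, z].
In Python, from rig import bot gives the robot as it stands. Calls block until the motion is done:
- bot.move_to(position, orientation): joint-space move of the TCP to a pose.
- bot.servo_line(position, attitude=None, speed=150, until_force=None): straight line of the TCP; attitude=None keeps the orientation; speed is the mean speed in mm/s. With until_force (N) it stops when the force on the tool has changed by that much, and returns True; else False.
- bot.move_joints(angles): joint-space move.
- bot.move_gripper(opening, grip_force=None): finger opening in mm; grip_force is the grip in N (None keeps the last); returns when the fingers have stopped.
- bot.dwell(seconds).
- bot.ik(position, orientation): joint angles nearest the present ones, or None.
- bot.read_state(): the state.
- bot.read_camera(name): name is "scene" or "top" or "wrist"; returns a dict with "image" (480x640x3 uint8, blue, green, red), "depth" (480x640 float32, mm along the optical axis (not along the pixel's ray), 0 where there is no reading), "fovy" (degrees; the focal length in pixels is half the picture's height over the tangent of half this angle, whatever the lens; pixels are square), "cx", "cy" (the principal point, pixels), "eye" and "attitude" of the camera in the world; the wrist camera has in their place "mount" (4x4, takes a point from camera to tool coordinates, whose origin is the TCP and whose axes are the tool frame's). Camera axes: x right, y down, z forward; pixel columns grow to the right and rows downward; lengths in mm; the calibration is good to about 2 mm. The wrist camera is an equidistant fisheye: a pixel r from the principal point sees the ray r / f radians off the axis. A picture is of the moment at which its call begins: read the wrist's pose just before it.
A pose or a line that the arm cannot do raises bot.MotionError and nothing moves.
- bot.finish_job(): hands the job in, once; it reports no verdict.
The state is a dict: "clock": time; "joint_positions": joint angles; "qvel": joint speeds; "effort": joint torques, N m; "ee_pos": TCP position; "tool_rot": TCP orientation; "ft_force": force on the tool from outside, world axes, zero at the start; "moment": the same for the moment, N m; "grip_width": finger opening in mm.
Only numpy, scipy, OpenCV 4.12 (cv2) and the standard library are available. Lean on these libraries where they do the work, as an engineer would, in place of code of your own. Each camera call takes 0.05 s, during which the arm holds its last target. There are 200 camera calls.

## Task

On the perfume dosing console, swing the orange pawl lever all the way from hold (red dot) to turn (green dot), then turn the magenta knob clockwise until its white pointer lines up with the yellow mark on its dial, and swing the pawl lever all the way back to hold (red dot) so the setting is kept. Turn the magenta knob only while the pawl is at the green dot, do not brush any of the four neighbouring knobs, and do not shove or knock over the perfume bottles and the jar standing around.

Things in the scene. Friction and masses are not known exactly. Their poses are not given: they have to be found in the camera images.
- knob_magenta (a joint): turn of the magenta knob (rad): 0 when its white pointer points exactly at the yellow mark, negative at the start (about -1.3 to -0.7); clockwise seen from above is positive. Range -1.6 to 0.9. It has steady friction of 0.05 N m and stays where it is left; no clicks. The ratchet teeth are not simulated, so the knob can be felt to turn whatever the pawl does, but the job is spoilt if it is turned while the pawl is at hold.
- magenta_grip (a point): grasp point of the magenta knob, on its upright turning axis, 85 mm over the table, 40 mm over the console's top. The knob is a bar grip, 34 mm long (its own x axis), 14 mm thick (its own y axis), standing from 14 to 50 mm over the console's top on a round skirt 36 mm across (6 to 14 mm). A white pointer line runs along the bar's top from the middle to the -x end and down that end. The axes turn with the knob.
- magenta_mark (a point): centre of the yellow mark on the dark round dial plate (56 mm across, 6 mm high) under the magenta knob, 23 mm from the knob's axis, at the height of the plate. Every knob has such a mark; each dial plate is mounted at its own angle.
- pawl (a joint): swing of the pawl lever (rad), 0 at the red dot (hold), 1.2 at the green dot (turn); grows clockwise seen from above. Stops at both ends, starts within 0.12 of hold. Steady friction 0.04 N m, stays where it is left, no spring.
- pawl_pin (a point): on the upright axis of the pawl lever, at the height of pawl_post. The lever points roughly towards the robot, half a swing (0.6 rad) to either side of the console's own -x direction; red dot on the robot's right (-y), green dot on its left (+y).
- console: low aluminium dosing console, 170 mm (x) by 560 mm (y) by 45 mm high, fixed to the table; origin at the centre of its underside. Five coloured knobs stand in a row along its y axis, 62 mm apart, at y = -124 to 124 mm: red at one end, black at the other, and magenta, navy and cream in any order between. The pawl lever and a round dial gauge (72 mm across, 16 mm high) sit beyond the row at y = +222 and -222 mm, either way round.
- pawl_post (a point): middle of the orange post of the pawl lever, the part to grip or push: an upright round post 12 mm across that rises to 50 mm over the console's top; this point lies 38 mm over the console's top, 83 mm over the table. The post stands on the end of a flat steel arm whose top is 18 mm over the console's top, 42 mm from the pin. Moves with the lever.
- knob_navy: the navy knob, a neighbour not to be touched: same shape as the magenta one (34 by 14 mm bar along its own x axis, up to 50 mm over the console's top, on a 36 mm skirt); origin on its axis, 6 mm over the console's top.
- navy_tip (a point): the pointer end on top of the navy knob, 16 mm from its axis; must stay put.
- knob_cream: the cream knob, a neighbour not to be touched: same shape as the magenta one (34 by 14 mm bar along its own x axis, up to 50 mm over the console's top, on a 36 mm skirt); origin on its axis, 6 mm over the console's top.
- cream_tip (a point): the pointer end on top of the cream knob, 16 mm from its axis; must stay put.
- knob_red: the red knob, a neighbour not to be touched: same shape as the magenta one (34 by 14 mm bar along its own x axis, up to 50 mm over the console's top, on a 36 mm skirt); origin on its axis, 6 mm over the console's top.
- red_tip (a point): the pointer end on top of the red knob, 16 mm from its axis; must stay put.
- knob_black: the black knob, a neighbour not to be touched: same shape as the magenta one (34 by 14 mm bar along its own x axis, up to 50 mm over the console's top, on a 36 mm skirt); origin on its axis, 6 mm over the console's top.
- black_tip (a point): the pointer end on top of the black knob, 16 mm from its axis; must stay put.
- bottle_violet: slim frosted violet bottle with a flared navy cap, 50 mm across, 112 mm tall, behind the console; loose, origin at the centre of its underside.
- bottle_oil: amber bottle with a red cap, 68 mm across, 114 mm tall, behind the console; loose, origin at the centre of its underside.
- bottle_square: square clear bottle with a black cap, 50 mm wide, 90 mm tall, behind the console; loose, origin at the centre of its underside.
- bottle_round: short clear round bottle with a cream cap, 48 mm across, 72 mm tall, in front of the console (robot's side); loose, origin at the centre of its underside.
- jar: low green glass jar with an aluminium lid, 54 mm across, 44 mm tall, in front of the console (robot's side); loose, origin at the centre of its underside.
- magenta_tip (a point): the pointer end on top of the magenta knob, 16 mm from its axis; turns with the knob.
Things that resemble listed ones, but are neither listed nor needed, are in the scene too. What is shaped like the jar but turquoise is not meant. There is more than one size of the bottle_oil; the job needs the smaller.

How it is judged:
By the outcome, as a careful person would: the job done as asked, in the order asked, and still so for the second after the job is handed in, with the robot touching nothing.
It also fails if it takes over 56 s, if anything falls off the work surface, if the arm or the gripper's body presses on something with over 40 N, if the wrist force passes 120 N, or if a joint passes its speed limit or range.

## Working session

There is one attempt and no reset: what is moved stays moved. The work goes in short steps, each a Python script; the robot and the scene stay as the last script left them, time stands still between calls to the robot, and variables do not carry over. Pictures are saved under pics/ and viewed, about 8 in all and at most 12, crops included, and the job is handed in when it is done.

```bash
mkdir -p pics; ls
cat > h.py <<'E'
import numpy as np, cv2
from scipy.spatial.transform import Rotation as R
from rig import bot
def rot(q): return R.from_quat(np.r_[q[1:],q[0]]).as_matrix()
def quat(M):
    q=R.from_matrix(M).as_quat(); return [q[3],q[0],q[1],q[2]]
def points(c):
    """world xyz per pixel for fixed cameras"""
    h,w=c["depth"].shape; f=h/2/np.tan(np.radians(c["fovy"])/2)
    u,v=np.meshgrid(np.arange(w),np.arange(h)); d=c["depth"]
    P=np.dstack([(u-c["cx"])/f*d,(v-c["cy"])/f*d,d])
    return P@rot(c["attitude"]).T+np.array(c["eye"])
E
python3 - <<'E'
from h import *
for n in("top","scene"):
    c=bot.read_camera(n); cv2.imwrite(f"pics/{n}0.png",c["image"]); np.savez(f"{n}0.npz",P=points(c),im=c["image"])
    print(n,c["fovy"],c["cx"],c["cy"],c["eye"],c["attitude"])
s=bot.read_state();print(s)
print(bot.read_camera("wrist")["mount"])
E
```

```text
pics
top 46.04161834544035 317.85791163594746 237.53156466389413 [ 455.41465639   35.20553417 1057.20080196] [ 0.04550938 -0.69776767  0.71446902 -0.0241494 ]
scene 47.61707575906368 318.0731610346157 244.66873093386477 [971.25788998 525.8630135  986.73922216] [-0.10793389  0.33400665  0.8949747  -0.27533638]
{'clock': 0.1, 'joint_positions': array([-1.17260921e+00,  3.00393689e-01,  1.52153026e+00,  4.04047269e-06,
        1.32068481e+00, -6.66530783e-02]), 'qvel': array([-0.00128235, -0.00258261, -0.00150083,  0.00107759,  0.0001586 ,
        0.00049655]), 'effort': array([-6.39768896e-04, -5.44383574e+01, -3.62373805e+01, -7.69100257e-05,
        3.04889087e-03, -5.40266831e-05]), 'ee_pos': array([ 246.45185464, -491.47889011,  249.78526106]), 'tool_rot': array([ 0.60193201, -0.6015125 ,  0.37168121, -0.37109789]), 'ft_force': array([-0.1926879 ,  0.52274316, -0.37561151]), 'moment': array([ 0.02868315,  0.02931464, -0.04192513]), 'grip_width': 85.27149021173804}
[[ 9.99999288e-01 -1.29082204e-04  1.18663464e-03  4.37918812e-02]
 [-1.17271893e-03 -2.91536976e-01  9.56558841e-01 -1.23628002e+02]
 [ 2.22473151e-04 -9.56559551e-01 -2.91536919e-01  7.41036607e+01]
 [ 0.00000000e+00  0.00000000e+00  0.00000000e+00  1.00000000e+00]]
```

View top.

View pics/top0.png

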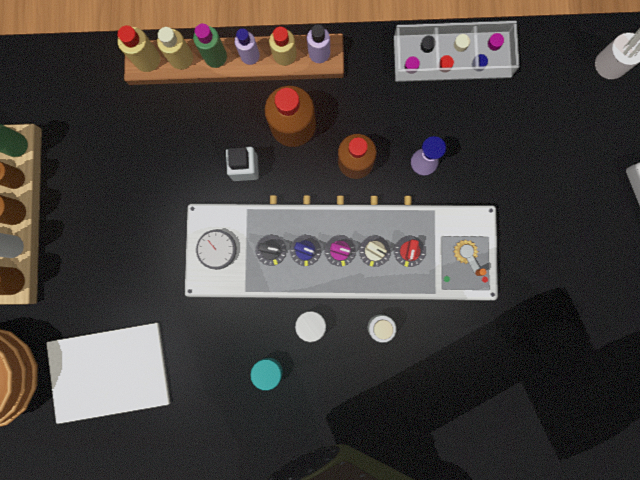

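View pics/scene0.png

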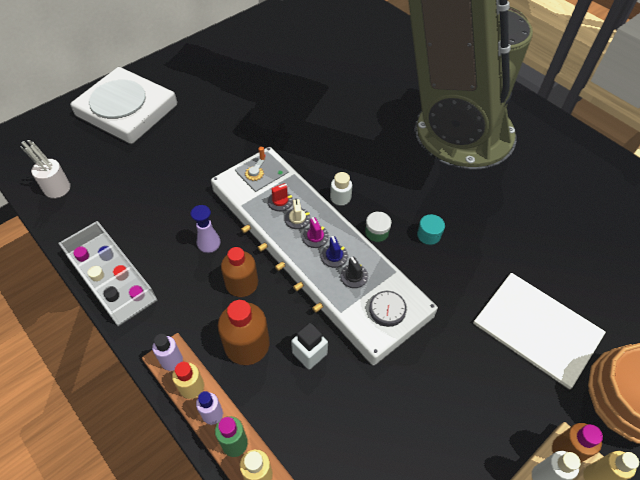

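The top view shows the pawl at (482,271) by the red dot (485,280), with the green dot at (447,279). The magenta knob is at (340,250) between navy and cream, its yellow mark is near (343,263), and the jar and round bottle stand in front. Next I measure these.

Run:
```python
from h import *
d=np.load("top0.npz");P=d["P"];im=d["im"];hsv=cv2.cvtColor(im,cv2.COLOR_BGR2HSV)
z=P[...,2]
m=((z>38)&(z<52)).astype(np.uint8);n,l,st,ce=cv2.connectedComponentsWithStats(m)
k=1+np.argmax(st[1:,4]);pp=P[l==k]
xy=pp[:,:2].astype(np.float32);r=cv2.minAreaRect(xy);print("console",r,np.median(pp[:,2]))
H,S,V=cv2.split(hsv)
def rep(name,mask,box):
    u0,v0,u1,v1=box;M=np.zeros_like(mask);M[v0:v1,u0:u1]=mask[v0:v1,u0:u1]
    q=P[M>0];print(name,len(q),np.median(q,0).round(1) if len(q) else "", "zmax",q[:,2].max() if len(q) else "")
sat=S>120
mag=(H>140)&(H<165)&sat&(V>60)
rep("magtop",mag&(z>85),(325,235,358,268)); rep("mag",mag,(325,235,358,268))
yel=(H>22)&(H<35)&(S>120)&(V>100)
rep("yel",yel,(325,235,358,275))
org=(H>3)&(H<16)&(S>140)&(V>100)
rep("post",org,(470,255,495,278)); rep("posttop",org&(z>85),(470,255,495,278))
rep("brass",(H>10)&(H<30)&(S>80)&(V>100),(450,238,480,266))
rep("green",(H>45)&(H<85)&(S>100),(440,270,455,290)); rep("reddot",((H<4)|(H>175))&(S>150),(478,276,492,286))
c=np.hstack([cv2.resize(im[225:280,305:375],None,fx=5.7,fy=5.7,interpolation=3),cv2.resize(im[225:300,440:495],None,fx=5.7*55/75,fy=5.7*55/75,interpolation=3)[:313]])
print(c.shape);
for n,b in dict(violet=(405,130,450,180),oil=(335,130,380,180),round=(365,312,400,345),jar=(292,310,328,345)).items():
    u0,v0,u1,v1=b;q=P[v0:v1,u0:u1].reshape(-1,3);q=q[q[:,2]>15];print(n,q.min(0).round(),q.max(0).round())
```

```text
console ((531.51953125, 26.816802978515625), (559.5301513671875, 169.87135314941406), 88.12063598632812) 44.74048174499603
magtop 125 [532.1  29.4  94.4] zmax 1057.2008019631937
mag 245 [528.4  29.2  88.9] zmax 1057.2008019631937
yel 14 [508.7  20.9  51.7] zmax 54.90704364521355
post 54 [ 485.7 -210.5   93.3] zmax 1057.2008019631937
posttop 42 [ 485.7 -211.7   94. ] zmax 1057.2008019631937
brass 229 [ 525.8 -189.5   54.2] zmax 1057.2008019631937
green 22 [ 476.  -160.7   51.3] zmax 54.88575394988027
reddot 23 [ 474.4 -227.8   52.3] zmax 55.417777560629474Traceback (most recent call last):
  File "<stdin>", line 20, in <module>
    return _nx.concatenate(arrs, 1, dtype=dtype, casting=casting)
           ~~~~~~~~~~~~~~~^^^^^^^^^^^^^^^^^^^^^^^^^^^^^^^^^^^^^^^
ValueError: all the input array dimensions except for the concatenation axis must match exactly, but along dimension 0, the array at index 0 has size 314 and the array at index 1 has size 313
```

```bash
cat >> h.py <<'E'
def tool(psi):
    x=np.array([np.cos(psi),np.sin(psi),0]);y=np.array([0,0,-1.]);return quat(np.column_stack([x,y,np.cross(x,y)]))
def wpix(c,s,u,v,z):
    """world point on plane height z seen at wrist pixels (fisheye)"""
    u=np.atleast_1d(u).astype(float);v=np.atleast_1d(v).astype(float)
    f=240/np.tan(np.radians(c["fovy"])/2);a=u-c["cx"];b=v-c["cy"];r=np.hypot(a,b)+1e-9;t=r/f
    d=np.column_stack([np.sin(t)*a/r,np.sin(t)*b/r,np.cos(t)])
    M=np.array(c["mount"]);W=rot(s["tool_rot"])
    o=W@M[:3,3]+s["ee_pos"];d=d@(W@M[:3,:3]).T
    return o+d*((z-o[2])/d[:,2])[:,None]
def wproj(c,s,p):
    """world points to wrist pixels"""
    f=240/np.tan(np.radians(c["fovy"])/2);M=np.array(c["mount"]);W=rot(s["tool_rot"])
    q=((np.atleast_2d(p)-s["ee_pos"])@W-M[:3,3])@M[:3,:3]
    r=np.hypot(q[:,0],q[:,1])+1e-9;t=np.arctan2(r,q[:,2])
    return np.column_stack([c["cx"]+f*t*q[:,0]/r,c["cy"]+f*t*q[:,1]/r])
C=np.array([531.5,26.8]);yaw=-0.0328
cx_=np.array([np.cos(yaw),np.sin(yaw)]);cy_=np.array([-np.sin(yaw),np.cos(yaw)])
E
python3 - <<'E'
from h import *
s=bot.read_state();M=rot(s["tool_rot"]);print(M.round(2))
for p in(np.pi/2,-np.pi/2):
    for X in([532,27,210],[486,-180,210]): print(p,X,bot.ik(X,tool(p)))
E
```

```text
[[ 0.45 -0.    0.89]
 [-0.89  0.    0.45]
 [-0.   -1.    0.  ]]
1.5707963267948966 [532, 27, 210] [-1.80543649e-02  2.98169502e-01  1.62020518e+00 -4.44089210e-16
  1.22321797e+00 -1.58885069e+00]
1.5707963267948966 [486, -180, 210] [-4.25385070e-01  2.66978753e-01  1.66048375e+00 -4.44089210e-16
  1.21413015e+00 -1.99618140e+00]
-1.5707963267948966 [532, 27, 210] [-1.80543649e-02  2.98169502e-01  1.62020518e+00 -4.44089210e-16
  1.22321797e+00  1.55274196e+00]
-1.5707963267948966 [486, -180, 210] [-4.25385070e-01  2.66978753e-01  1.66048375e+00 -4.44089210e-16
  1.21413015e+00  1.14541126e+00]
```

Run:
```python
from h import *
import pickle
out=[]
for n,X,psi in(("knob",[531.5,26.8,200],-0.3),("pawl",[488,-195,200],-1.4)):
    bot.move_to(X,tool(psi)); s=bot.read_state();c=bot.read_camera("wrist");pickle.dump((c,s),open(n+".pkl","wb"))
    im=c["image"].copy();print(c["fovy"],c["cx"],c["cy"],s["clock"],s["ee_pos"])
    if n=="knob": T=[(531.5,26.8,95),(508.7,20.9,51)]
    else:
        pin=C-222*cy_;T=[(*pin,83)]+[(*(pin+42*(R.from_euler('z',-a).as_matrix()[:2,:2]@-cx_)),95) for a in(-.6,.6)]
    for p in wproj(c,s,T): cv2.drawMarker(im,tuple(int(i) for i in p),(255,255,0),0,10,1)
    print(wproj(c,s,T).round()); out.append(im)
cv2.imwrite("pics/w1.png",cv2.vconcat([cv2.resize(i[60:420,120:520],None,fx=1,fy=1) for i in out])[:600] if 0 else cv2.hconcat([i[:,120:520] for i in out]))
```

```text
65.70646984690485 318.09699772334596 243.98986370958468 2.275 [531.57696827  26.06379511 200.06903102]
[[318. 249.]
 [292. 247.]]
65.70646984690485 318.09699772334596 243.98986370958468 3.225 [ 488.1902709  -194.48329438  200.0166534 ]
[[328. 194.]
 [353. 256.]
 [281. 241.]]
```

View pics/w1.png

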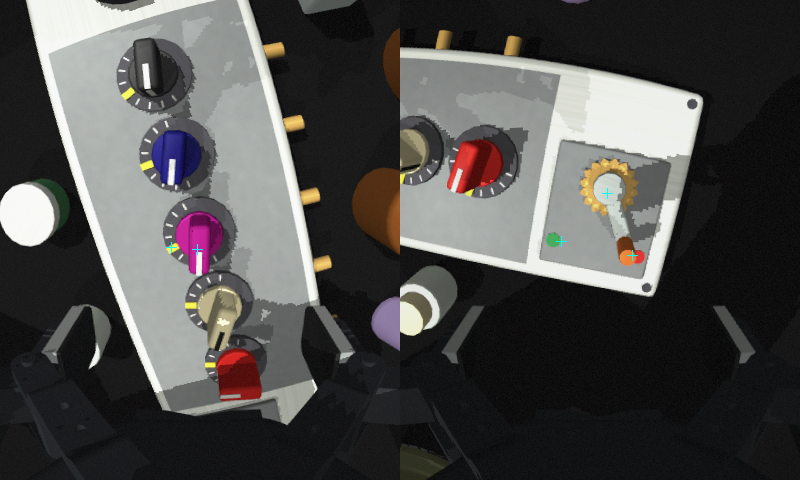

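The left half of w1.png shows the magenta knob with its axis near pixel (319,247), pointer down the image, and the yellow mark near (291,247). The right half shows the pawl post top at (347,257), almost on my predicted hold spot. My predictions agree with the image to a few mm. Next I get the exact angles.

```bash
cat >> h.py <<'E'
def knob(c,s,axis):
    """pointer and mark angles (world) about the axis, from a wrist picture"""
    im=c["image"];H,S,V=cv2.split(cv2.cvtColor(im,cv2.COLOR_BGR2HSV))
    v,u=np.mgrid[:480,:640]
    g95=wpix(c,s,u.ravel(),v.ravel(),95)[:,:2].reshape(480,640,2)-axis
    g51=wpix(c,s,u.ravel(),v.ravel(),51)[:,:2].reshape(480,640,2)-axis
    w=(S<60)&(V>150)&(np.hypot(*np.moveaxis(g95,2,0))<17)
    mg=(H>140)&(H<165)&(S>120)&(V>120)&(np.hypot(*np.moveaxis(g95,2,0))<25)
    y=(H>22)&(H<35)&(S>120)&(V>100)&(abs(np.hypot(*np.moveaxis(g51,2,0))-23)<6)
    ym=g51[y].mean(0);W=g95[w];
    d=np.linalg.svd(W-W.mean(0))[2][0];d*=np.sign(d@W.mean(0))
    print("white",w.sum(),"mean",W.mean(0).round(1),"line",np.arctan2(d[1],d[0]).round(3),"mean ang",np.arctan2(*W.mean(0)[::-1]).round(3))
    print("mark",y.sum(),ym.round(1),np.hypot(*ym).round(1),np.arctan2(ym[1],ym[0]).round(3))
    B=g95[mg|w];print("bar rect",cv2.minAreaRect(B.astype(np.float32)))
    return w,mg,y
E
python3 - <<'E'
from h import *
import pickle
c,s=pickle.load(open("knob.pkl","rb"));knob(c,s,C)
c,s=pickle.load(open("pawl.pkl","rb"));H,S,V=cv2.split(cv2.cvtColor(c["image"],cv2.COLOR_BGR2HSV))
m=(H>3)&(H<16)&(S>140)&(V>180);m[:,:335]=0;m[:,370:]=0;v,u=np.where(m);print(len(u),u.mean(),v.mean())
top=wpix(c,s,u.mean(),v.mean(),95)[0,:2];pin=C-222*cy_;d=top-pin
print("post",top,np.hypot(*d),"pawl",.6-np.arctan2(-(d@cy_),-(d@cx_)))
k=(V>120)&(S<60);
E
```

```text
white 216 mean [-6.8 -8.2] line 2.831 mean ang -2.265
mark 77 [-22.3  -6.5] 23.2 -2.857
bar rect ((-0.3363027572631836, 4.52165412902832), (41.186485290527344, 27.360374450683594), 61.89666748046875)
206 347.70388349514565 257.13106796116506
post [ 487.226017   -214.61096835] 41.832625737246275 pawl 0.0814525586526752
```

```bash
cat >> h.py <<'E'
pin=C-222*cy_
def post(a,z=87):
    th=.6-a; d=-np.cos(th)*cx_-np.sin(th)*cy_   # lever direction
    psi=np.arctan2(d[0],-d[1]); psi=np.arctan2(-dd[0],-dd[1]) if False else np.arctan2(d[0],-d[1])
    return np.r_[pin+42*d,z],np.arctan2(d[0],-d[1])
def tang(d): return np.arctan2(d[0],-d[1])
E
# clean version of post()
python3 - <<'E'
s=open('h.py').read();i=s.index("def post");s=s[:i]+'''def post(a,z=87):
    """post position and tool yaw (jaws along the swing) at pawl angle a"""
    th=.6-a; d=-np.cos(th)*cx_-np.sin(th)*cy_
    return np.r_[pin+42*d,z],np.arctan2(d[0],-d[1])   # tool x = counter-clockwise tangent
def swing(angles,f):
    for a in angles:
        p,psi=post(a)
        hit=bot.servo_line(p,tool(psi),speed=40,until_force=f); s=bot.read_state()
        d=s["ee_pos"][:2]-pin
        print(round(a,2),hit,"tcp pawl",(.6-np.arctan2(-(d@cy_),-(d@cx_))).round(3),s["ft_force"].round(1),s["grip_width"].round(1))
        if hit: break
'''
open('h.py','w').write(s)
E
python3 - <<'E'
from h import *
for a in(.08,1.2): p,psi=post(a);print(a,p,psi,bot.ik(p,tool(psi)))
p,psi=post(.08)
bot.move_gripper(34,20)
bot.move_to(p+[0,0,40],tool(psi)); bot.servo_line(p,speed=80,until_force=8)
bot.move_gripper(0,20); s=bot.read_state();print(s["ee_pos"],s["ft_force"],s["grip_width"],s["clock"])
swing(np.r_[np.linspace(.2,1.2,8),1.28],12)
c=bot.read_camera("top");cv2.imwrite("pics/t2.png",cv2.resize(c["image"][200:320,400:520],None,fx=4,fy=4))
s=bot.read_state();print(s["clock"],s["ee_pos"])
E
```

```text
0.08 [ 487.10652524 -214.74304008   87.        ] -1.0835963267948965 [-4.84029597e-01  4.56726910e-01  1.72185237e+00 -4.44089210e-16
  9.63013376e-01  5.99566730e-01]
1.2 [ 490.35196659 -170.24158572   87.        ] -2.2035963267948966 [-4.04732651e-01  4.32001846e-01  1.75975725e+00 -4.44089210e-16
  9.49833556e-01  1.79886368e+00]
[ 487.3144282  -214.87503878   87.48303376] [-0.58381675  0.68039184  3.57822081] 11.166214980070896 5.2167Traceback (most recent call last):
  File "<stdin>", line 7, in <module>
  File "h.py", line 56, in swing
    print(round(a,2),hit,"tcp pawl",(.6-np.arctan2(-(d@cy_),-(d@cx_))).round(3),s["ft_force"].round(1),s["grip_width"].round(1))
                                                                                                       ^^^^^^^^^^^^^^^^^^^^^
AttributeError: 'float' object has no attribute 'round'
```

```bash
sed -i 's/s\["grip_width"\].round(1)/round(float(s["grip_width"]),1)/' h.py
python3 - <<'E'
from h import *
swing(np.r_[np.linspace(.3,1.2,7),1.25,1.3],12)
s=bot.read_state();print(s["clock"],s["ee_pos"])
E
```

```text
0.3 False tcp pawl 0.295 [-0.4  0.5  5.2] 10.9
0.45 False tcp pawl 0.447 [0.9 1.5 4.9] 10.8
0.6 False tcp pawl 0.596 [2.4 1.3 5.9] 11.2
0.75 False tcp pawl 0.746 [5.3 0.7 4.8] 11.1
0.9 False tcp pawl 0.896 [ 6.7 -0.7  5.1] 10.9
1.05 False tcp pawl 1.047 [ 5.7 -1.   5.1] 10.8
1.2 False tcp pawl 1.192 [ 4.9 -2.7  4.2] 11.2
1.25 False tcp pawl 1.203 [ -3.9 -16.    7. ] 11.3
1.3 False tcp pawl 1.214 [-12.3 -29.9   9.3] 11.2
8.1 [ 491.76250273 -170.58093349   87.27839246]
```

Run:
```python
from h import *
import pickle
p,psi=post(1.22);bot.servo_line(p,tool(psi),speed=40)
bot.move_gripper(34,20);s=bot.read_state();print(s["ee_pos"],s["ft_force"])
bot.servo_line(np.r_[s["ee_pos"][:2],140],speed=120)
bot.move_to(np.r_[C,140],tool(-.3))
c=bot.read_camera("top");cv2.imwrite("pics/t2.png",cv2.resize(c["image"][220:310,420:510],None,fx=4,fy=4))
bot.move_gripper(30,30)
print("hit",bot.servo_line(np.r_[C,87],speed=80,until_force=8))
bot.move_gripper(0,30);s=bot.read_state();print("gripped",s["ee_pos"],s["ft_force"],s["moment"],s["grip_width"],s["clock"])
for psi in np.linspace(-.3,-1.25,6)[1:]:
    bot.move_to(np.r_[C,87],tool(psi))
s=bot.read_state();print(s["ee_pos"],s["ft_force"],s["moment"],s["grip_width"],s["clock"])
bot.move_gripper(30)
bot.servo_line(np.r_[C,200],speed=150)
s=bot.read_state();c=bot.read_camera("wrist");pickle.dump((c,s),open("k2.pkl","wb"))
x=wproj(c,s,[(*C,51)])[0].astype(int);print(x)
i=c["image"][x[1]-55:x[1]+55,x[0]-55:x[0]+55]
cv2.imwrite("pics/k2.png",cv2.hconcat([cv2.resize(i,(400,400),interpolation=3),cv2.resize(cv2.imread("pics/t2.png"),(400,400))]))
knob(c,s,C)
```

```text
[ 490.51884467 -169.44483474   86.63083509] [ 0.89270182  0.46703403 -0.11934925]
hit False
gripped [532.20802346  26.71804215  87.73765853] [ 4.38426387 -0.7180843   2.63217223] [-0.17979037 -0.57244093  0.01929535] 13.478147172441943 12.0167
[532.65265237  26.34148265  87.72955137] [ 8.08227321 -4.50195335  0.26904688] [-0.73113454 -1.33269712 -0.09888682] 13.347111017489237 13.5167
[317 232]
white 345 mean [-9.4 -1.2] line 1.819 mean ang -3.018
mark 0 [nan nan] nan nan
bar rect ((1.2468433380126953, 4.19822883605957), (41.05751037597656, 29.186859130859375), 41.378639221191406)h.py:40: RuntimeWarning: Mean of empty slice.
  ym=g51[y].mean(0);W=g95[w];
  ret = um.true_divide(
```

View pics/k2.png

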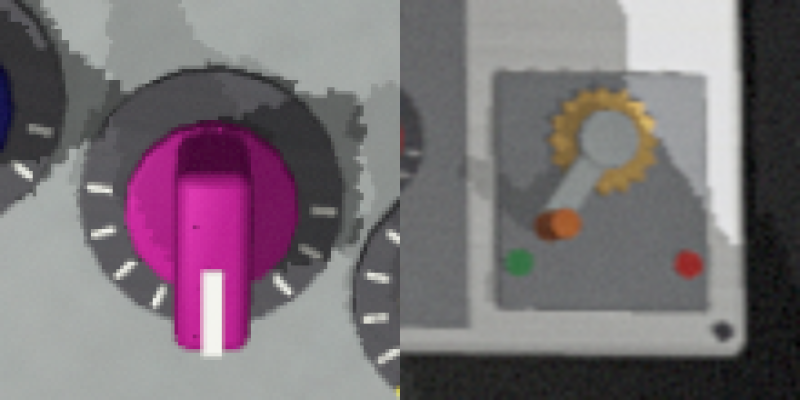

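The pawl stands at green. The bar hides the yellow mark from this side, so I look from the other side.

Run:
```python
from h import *
import pickle
bot.move_to(np.r_[C,200],tool(-1.286+np.pi))
s=bot.read_state();c=bot.read_camera("wrist");pickle.dump((c,s),open("k3.pkl","wb"))
A=np.array([532.4,26.5])
x=wproj(c,s,[(*A,70)])[0].astype(int);print(x,s["clock"])
i=c["image"][x[1]-45:x[1]+45,x[0]-60:x[0]+60]
cv2.imwrite("pics/k3.png",cv2.resize(i,(720,540),interpolation=3))
knob(c,s,A)
```

```text
[317 241] 17.4
white 232 mean [ 1.5 -3.7] line 0.016 mean ang -1.2
mark 91 [-22.8  -6. ] 23.5 -2.884
bar rect ((-4.050671577453613, -0.6408071517944336), (23.079097747802734, 41.705196380615234), 85.9183120727539)
```

View pics/k3.png

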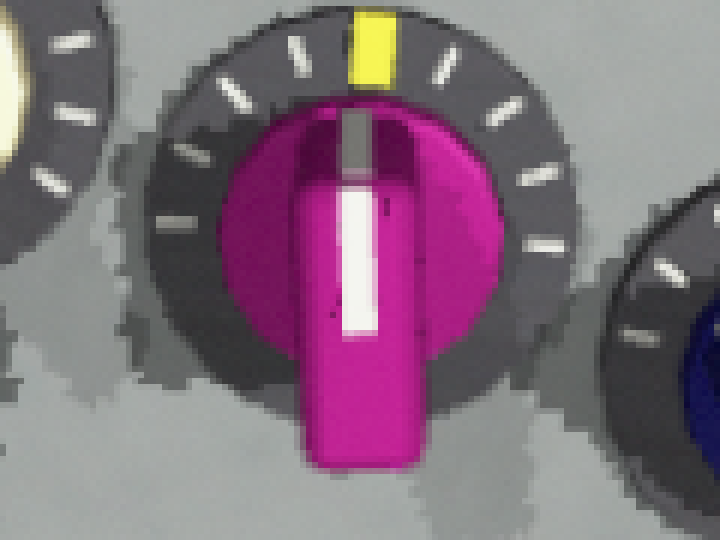

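Run:
```python
from h import *
import pickle
c,s=pickle.load(open("k3.pkl","rb"))
def w(p,z): return wpix(c,s,(317-60)+(p[0]+.5)/6-.5,(241-45)+(p[1]+.5)/6-.5,z)[0,:2]
tip=w((357.5,186),95);mid=w((360,332),95);foot=w((356,112),59)
L,Rr=w((147,215),51),w((577,215),51);T=w((362,8),51);mk=w((373,50),51)
bl,br=w((301,460),95),w((426,460),95);tl,tr=w((298,186),95),w((418,186),95)
ang=lambda d:np.arctan2(d[1],d[0]).round(3)
print("tip",tip,"mid",mid,ang(tip-mid),"sides",ang(tl-bl),ang(tr-br),"barcentre",(bl+br+tl+tr)/4,"width",np.hypot(*(tl-tr)))
print("foot",foot);ctr=(L+Rr)/2;print("dial L R dist",np.hypot(*(L-Rr)),"T",T,"mark",mk)
# dial centre: midpoint across, 28 mm below top edge
d=(T-ctr);d/=np.hypot(*d)
print("ctr",T-28*d)
for A in(T-28*d,mid,[532.4,26.5],C):print(ang(mk-A),ang(foot-A),ang(tip-A))
```

```text
tip [516.21326276  20.71366908] mid [531.71826901  25.50447056] -2.842 sides -2.856 -2.822 barcentre [531.01123752  25.38664373] width 12.691291704070665
foot [516.20618318  20.28984082]
dial L R dist 54.5782130249357 T [505.02334214  17.75071643] mark [509.72893705  20.54656496]
ctr [531.90686984  25.57861131]
-2.918 -2.817 -2.841
-2.92 -2.817 -2.842
-2.885 -2.775 -2.798
-2.862 -2.739 -2.763
```

Run:
```python
from h import *
import pickle
A=np.array([532.2,26.4])
bot.move_to(np.r_[A,140],tool(-1.25+np.pi))
print("hit",bot.servo_line(np.r_[A,87],speed=80,until_force=8))
bot.move_gripper(0,30)
for psi in(-1.29,-1.327): bot.move_to(np.r_[A,87],tool(psi+np.pi))
bot.dwell(.2);s=bot.read_state();x=rot(s["tool_rot"])[:,0];print(s["ee_pos"],np.arctan2(x[1],x[0])-np.pi,s["moment"],s["ft_force"])
bot.move_gripper(30)
bot.servo_line(np.r_[A,200],speed=150)
s=bot.read_state();c=bot.read_camera("wrist");pickle.dump((c,s),open("k4.pkl","wb"))
x=wproj(c,s,[(*A,70)])[0].astype(int);print(x,s["clock"])
i=c["image"][x[1]-45:x[1]+45,x[0]-60:x[0]+60]
cv2.imwrite("pics/k4.png",cv2.resize(i,(720,540),interpolation=3))
```

```text
hit False
[532.60122892  26.16012504  87.6571499 ] -1.3272674047763697 [-0.59056251  0.01195996 -0.04055067] [-0.3499503  -2.73202911  4.9643774 ]
[318 241] 20.7917
```

View pics/k4.png

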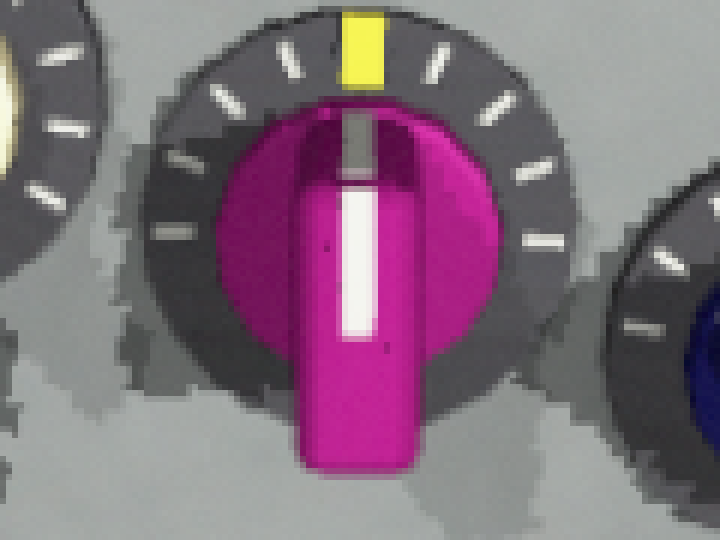

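Run:
```python
from h import *
import pickle
for f,x0,q in(("k3",317,dict(tip=(357.5,186),mid=(360,332),foot=(357,112),mk=(373,50),t=[((300,55),(447,65)),((234,94),(503,111)),((193,153),(540,174)),((176,222),(544,245))])),
 ("k4",318,dict(tip=(357.5,188),mid=(357.5,338),foot=(357.5,113),mk=(362.5,51),t=[((289,60),(437,64)),((227,101),(497,107)),((186,161),(534,170)),((175,231),(543,241))]))):
    c,s=pickle.load(open(f+".pkl","rb"))
    w=lambda p,z: wpix(c,s,(x0-60)+(p[0]+.5)/6-.5,(241-45)+(p[1]+.5)/6-.5,z)[0,:2]
    ang=lambda d:np.arctan2(d[1],d[0])
    tk=np.array([[w(a,51),w(b,51)] for a,b in q["t"]])
    sym=[round(ang(b-a)-np.pi/2,3) for a,b in tk]
    pts=tk.reshape(-1,2);r=np.linalg.lstsq(np.c_[2*pts,np.ones(len(pts))],(pts**2).sum(1),rcond=None)[0];A=r[:2]
    print(f,"sym",sym,"centre",A,"mark",ang(w(q["mk"],51)-A),"pointer line",ang(w(q["tip"],95)-w(q["mid"],95)),"foot",ang(w(q["foot"],59)-A),"tip",ang(w(q["tip"],95)-A))
```

```text
k3 sym [np.float64(0.216), np.float64(0.22), np.float64(0.223), np.float64(0.22)] centre [532.05030379  25.54341492] mark -2.9213640219653656 pointer line -2.8419140178805704 foot -2.82868871797914 tip -2.8455869090713612
k4 sym [np.float64(0.217), np.float64(0.221), np.float64(0.218), np.float64(0.216)] centre [531.96562837  25.56245884] mark -2.917647079188236 pointer line -2.898265668414256 foot -2.889332994716829 tip -2.8962188394511355
```

Pointer bearing is -2.898 and the mark is -2.920 (tick symmetry agrees), so 0.022 rad remains. I make that final trim and then swing the pawl back.

Run:
```python
from h import *
import pickle
A=np.array([532.2,26.2])
bot.move_to(np.r_[A,140],tool(-1.327+np.pi))
bot.servo_line(np.r_[A,87],speed=80,until_force=8)
bot.move_gripper(0,30);bot.move_to(np.r_[A,87],tool(-1.351+np.pi));bot.dwell(.2)
bot.move_gripper(30);bot.servo_line(np.r_[A,200],speed=150)
s=bot.read_state();c=bot.read_camera("wrist");pickle.dump((c,s),open("k5.pkl","wb"))
x=wproj(c,s,[(*A,70)])[0].astype(int);k=cv2.resize(c["image"][x[1]-45:x[1]+45,x[0]-45:x[0]+45],(400,400),interpolation=3);print(x)
p,psi=post(1.2)
bot.move_gripper(34,20);bot.move_to(p+[0,0,55],tool(psi));print("hit",bot.servo_line(p,speed=80,until_force=8))
bot.move_gripper(0,20);s=bot.read_state();print(s["grip_width"],s["clock"],s["ee_pos"])
swing(np.r_[np.linspace(1.05,0,8),-.05,-.1],40)
p,psi=post(-.02);bot.servo_line(p,tool(psi),speed=40)
bot.move_gripper(34);s=bot.read_state();print(s["ee_pos"],s["ft_force"])
bot.servo_line(np.r_[s["ee_pos"][:2],200],speed=120)
bot.move_to([430,-150,250],tool(-1.4))
c=bot.read_camera("top");t=cv2.resize(c["image"][220:310,420:510],(400,400),interpolation=3)
np.savez("top1.npz",im=c["image"]);cv2.imwrite("pics/topend.png",c["image"])
cv2.imwrite("pics/f.png",cv2.hconcat([k,t]));print(bot.read_state()["clock"])
```

```text
[318 241]
hit False
10.916250934421758 28.3917 [ 490.38708105 -170.54749766   87.48418214]
1.05 False tcp pawl 1.047 [-3.5 -0.9  5.3] 11.0
0.9 False tcp pawl 0.896 [-4.4 -1.2  5.9] 10.9
0.75 False tcp pawl 0.743 [-3.8 -2.1  7.6] 11.0
0.6 False tcp pawl 0.592 [-5.6 -1.9  6.8] 10.8
0.45 False tcp pawl 0.44 [-6.4 -3.5  7.9] 11.0
0.3 False tcp pawl 0.288 [-6.4 -3.7  7.2] 11.1
0.15 False tcp pawl 0.136 [-6.  -6.3  6.9] 11.5
0.0 False tcp pawl -0.014 [-6.6 -6.9  6.6] 11.4
-0.05 False tcp pawl -0.032 [-12.9   3.6  12.6] 11.1
-0.1 False tcp pawl -0.041 [-19.9  16.3  19.5] 11.2
[ 489.299356   -218.32781031   86.909725  ] [-0.92099828  0.70745408 -0.21820125]
33.6417
```

View pics/f.png

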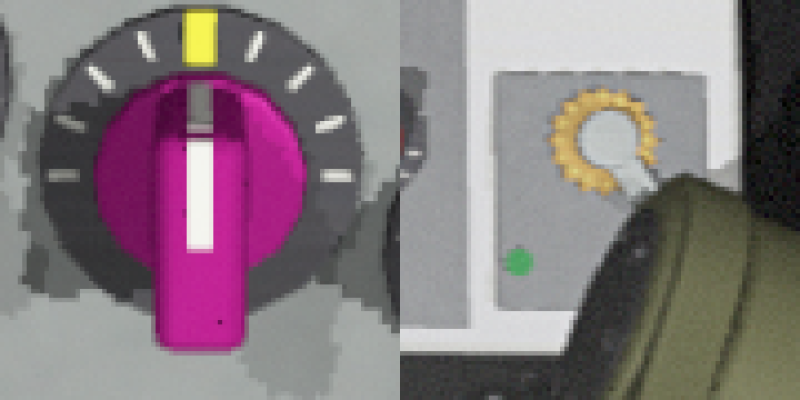

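The pointer is in line with the mark and the hold stop was felt, but the arm hides the post in the top view. I move clear for a final check.

Run:
```python
from h import *
bot.move_joints([-1.173,.3,1.521,0,1.321,-.067]); c=bot.read_camera("top");im=c["image"];im0=np.load("top0.npz")["im"]
df=cv2.absdiff(im,im0).max(2)
cv2.imwrite("pics/end.png",cv2.hconcat([cv2.resize(im[120:345,180:500],(520,366)),cv2.resize(im[225:300,435:495],(280,350)) .copy()[:366] if 0 else cv2.resize(im[225:300,435:495],(280,366))]))
v,u=np.where(df>70);m=u<500;print("changed px boxes:")
n,l,st,ce=cv2.connectedComponentsWithStats(cv2.dilate((df>60).astype(np.uint8),np.ones((5,5))));print(st[1:][st[1:,4]>40]);print(bot.read_state()["clock"])
```

```text
changed px boxes:
[[331 238  21  24 310]
 [466 253  29  25 376]]
35.1333
```

View pics/end.png

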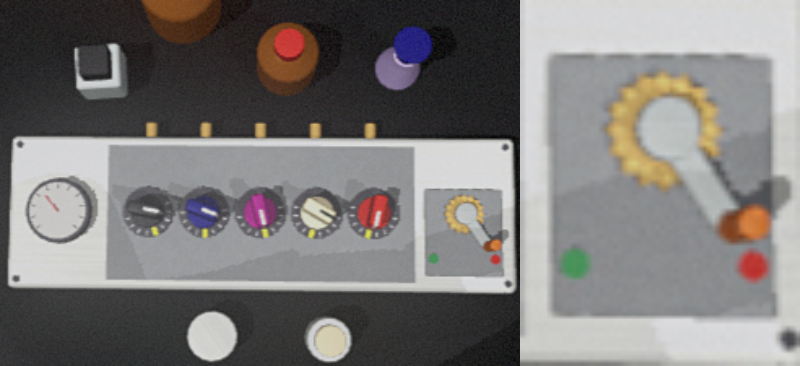

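Only the magenta knob and the pawl lever changed between the first and last top pictures. The pawl is back on the red side and everything else stands where it was.

```bash
python3 -c "
from rig import bot
bot.finish_job()"
```

```text
the job is handed in; nothing more can be done
```

I swung the pawl lever to the green-dot stop, turned the magenta knob clockwise onto its yellow mark, and swung the pawl back to the red-dot stop. The job was handed in at about 35 s of the 56 s allowed.

- **Pawl:** I felt the stop at both ends, with the side force rising to roughly 30 N at green and 25 N at hold. The last top view shows the lever back on the red side. On the way back, my tool-based reading put the hold stop at about -0.03 instead of 0. That is within about 2 mm of calibration error.
- **Knob:** I turned it in three grips, all with the pawl at green. Measured from the wrist camera before the last grip, it was 0.022 rad short, so I turned it another 0.024 rad. The close-up after that shows the pointer in line with the mark, but I did not measure that last angle again.
- **Surroundings:** Comparing the first and last top pictures, only the magenta knob and the pawl changed. The four other knobs, the bottles and the jar look unmoved.
- **Checks that fell short:** One wrist view had the yellow mark hidden behind the bar, so I looked again from the other side. My automatic pointer detection also picked up the dial's white ticks, so I measured the pointer from hand-picked pixels instead.

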